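# Check that a brake lever stops short of the bar

### The job

Check the brake lever on the handle rig: with the outside of the fingers push the lever in by its outer side, without pinching or forcing it, until it comes up against its stop screw short of the bar, keep it pressed there for a good second, then let it come all the way back out. After that, log the check by pressing the green button on the white box fully down with the fingertips and letting it up again. Leave the red button and the loose things on the bench where they are.

Things in the scene. Friction and masses are not known exactly. Their poses are not given: they have to be found in the camera images.
- lever_pad (a point): where to push: middle of the outer face of the 60 long red sleeve on the brake lever, 110 above the table, 125 from the pivot. Turns with the lever: +x is square to that face and points inward to the bar, -y runs along the lever to its ball end, z up. Nothing stands above the lever; below it is free down to the 12 high base plate
- lever_pivot (a point): the vertical hinge axis of the brake lever, at lever height (110 above the table). Axes as rig
- lever (a joint): brake lever swing in rad: 0 = fully out (start), grows as it is pushed in (counterclockwise from above). A spring resists with 3 N at first, 5 to 7 N near the stop (at the red sleeve) and brings it back out. It meets the stop screw between 0.18 and 0.33 (set differently each time); the screw's rubber end gives up to 0.04 more under a firm push
- blade: the brake lever: straight dark horizontal bar with a red finger sleeve, 18 high, 10 thick, 176 long from the pivot to the far side of its ball end (22 across). Origin on the pivot axis, 110 above the table; axes as lever_pad
- blade_back: the inner side of the lever, a strip on the face towards the bar (not to be touched by the fingers: that would be pinching). Origin and axes as blade
- stop_screw: fixed stop screw with a black rubber tip 12 across, in a yellow block between lever and bar, 50 from the pivot; it halts the lever short of the bar. Origin at the tip, 110 above the table; axes as rig
- rig: handle rig, fixed: bar with a black ridged grip 32 across on two posts over an aluminium plate 130 x 280 x 12. Origin: middle of the plate's underside. The bar runs along y, centre 110 up; nothing is higher than 132. The lever is on the -x side, ball end 92 before the bar's centre line at rest, 35 to 60 at the stop. The red sleeve moves 23 to 45 inward, about along rig +x
- green_top (a point): centre of the top of the green push button, 32 across on a white box (100 x 170 x 50 high); press straight down
- green (a joint): travel of the green button in m: 0 = out, 0.006 = fully down; springs back; fully down takes 5 N
- red (a joint): travel of the red button in m, as the green one; leave alone
- red_top (a point): centre of the top of the red push button, 84 from the green one on the same white box
- screwdriver: bystander, loose: screwdriver with a red handle, lying, about 200 long; origin under its middle. Leave alone
- spare_button: bystander, loose: loose black contact block 34 wide with a red mushroom head, 58 high; origin under its middle. Leave alone
- terminal_strip: bystander, loose: black terminal strip 30 x 75 x 26 high; origin under its middle. Leave alone
- contactor: bystander, loose: grey and black contactor 70 x 45 x 77 high; origin under its middle. Leave alone
- parts_box: bystander, loose: empty open black box 90 x 130 x 40 high; origin under its middle. Leave alone
- tape: bystander, loose: blue roll of tape, 68 across, 19 high; origin under its middle. Leave alone
- breaker: bystander, loose: white circuit breaker 70 x 36 x 74 high; origin under its middle. Leave alone

How it is judged:
On the way, in this order (a step that is already met when the one before it is completed fails the run):
1. the fingers keep the lever pressed against its stop screw for 0.8 s (contact force between the fingers and blade above 2 N and contact force between blade and stop_screw above 2 N), for 0.8 s.
2. the lever is back out and the fingers are off it (value of joint lever below 0.04 rad and contact force between the fingers and blade below 0.2 N), for 0.2 s.
3. the green button is pressed down by the fingers (value of joint green above 0.0048 m and contact force between the fingers and anything else above 1 N), for 0.05 s.
At the end, for the whole second after the job is handed in: The lever is back out (within 0.04 rad), both buttons are up (within 1 mm) and every loose thing lies within 30 mm of where it started (value of joint lever below 0.04 rad and value of joint each of green, red below 0.001 m and not (distance of any of screwdriver, spare_button, terminal_strip, contactor, parts_box, tape, breaker from where it was at the start of the episode above 0.03 m)); the robot touches nothing.
It fails at once if the inner side of the lever is touched by the fingers (pinched or hooked) (contact force between the fingers and blade_back above 1 N).
It fails at once if the lever is forced with more than 40 N (contact force between the fingers and blade above 40 N).
It fails at once if the red button is pressed (value of joint red above 0.003 m).
It fails at once if a loose thing is shoved or lifted by more than 30 mm (distance of any of screwdriver, spare_button, terminal_strip, contactor, parts_box, tape, breaker from where it was at the start of the episode above 0.03 m).
It also fails if it takes over 64 s, if anything falls off the work surface, if the arm or the gripper's body presses on something with over 40 N, if the wrist force passes 120 N, or if a joint passes its speed limit or range.

### The arm

A 6-joint arm with a two-finger parallel gripper is mounted at the origin on the work surface. World frame = base frame: x ahead of the robot, y to its left, z up, the work surface at z = 0. Lengths are in m, angles in rad, forces in N, time in s.
With the tool pointing down it reaches from about 0.25 to 0.725 m from the base axis. Payload 4 kg.
Tool frame: the origin (TCP) lies on the centre line of the jaws, within the pads' length; the fingertips stand 11 mm ahead of it and the grasp point (between the pads) lies 8 mm behind it (bot.nose_length is the distance from the TCP to the fingertips, in m); z points along the fingers, y is the direction in which the jaws open and shut (so a half turn about z gives the same grasp; the last joint's range is limited). The gripper opens to 85 mm and grips with 20 to 120 N. Pads are 22 mm wide; open, the fingers measure 114 mm over their backs; the gripper's body (76 mm by 85 mm) begins 54 mm behind the grasp point. The pads swing forward as they close: fully open they stand 13 mm farther back than shut.
Start: joints at [-1.297, 0.241, 0.005, 1.335, 0, 1.571], TCP at [0.135, -0.481, 0.242] pointing down, gripper open.
Joint ranges: [-2.72, 2.72], [-1.05, 1.87], [-1.09, 1.28], [-1.99, 2.15], [-1.42, 1.44], [-3.14, 3.14]. Speed limits (rad/s): [2.79, 2.79, 3.14, 3.14, 3.14, 3.14].

### API

Orientations are given as a unit quaternion [x, y, z, w].
In Python, from workcell import bot gives the robot as it stands.
- The arm moves only by the tool play_rows, never from a script. Its argument "plan" is one flat list of numbers, 6 for each row, row after row: the shift along the tool's x, y, z in mm, then the turn, a rotation vector about the tool's x, y, z in rad. A call has 1 to 20 rows; each row shifts and turns the commanded pose from where the row before left it, along the tool's axes as they then stand; what a row does not reach is not made up. A row lasts 1/8 s, in which the tool goes at most 62.5 mm and 10.7 degrees, less where a joint would pass 70% of its speed; a pose out of reach is approached as far as the arm can. A call with a gripper value outside its range is refused whole. "hand" is the opening in per cent of the stroke, from 0 (shut) to 100 (fully open), set as the call begins (left out, the last holds). The fingers move at their own pace and stop on an object; the grip force is fixed at half the most. Time passes only in rows, so rows that do not move let the fingers close. It gives the time, the measured TCP pose, the force and the opening at its end, in the units of the state.
- bot.get_obs(): the state, without advancing time (a new reading comes with each control period).
- bot.camera(name): name is "scene" or "top" or "wrist"; returns a dict with "frame" (420x560x3 uint8, blue, green, red), "range_z" (420x560 float32, m along the optical axis (not along the pixel's ray), 0 where there is no reading), "K" (3x3 intrinsics, pixels), "cam_to_world" (4x4, takes a point from camera to world coordinates). Camera axes: x right, y down, z forward; pixel columns grow to the right and rows downward; lengths in m; the calibration is good to about 2 mm. A picture is of the moment at which its call begins.
- bot.job_done(): hands the job in, once; it reports no verdict.
Trained networks look in the newest picture that a camera, given by its name, has taken for a name from the list of things; names that differ only in an ending like _2 or _b are one class to them, and where a whole thing is asked for, a point or a joint stands for the part that bears it (a point fixed in the world has none). Each returns a list of dicts, best first, with "p" (0 to 1); they miss things now and then, are a little off and sometimes report something else, mostly with a low value. They report only what shows in the picture. A call takes as long as a camera call.
- bot.outline_of(query, camera): "mask" (420x560 bool, what is visible of it) and "point" ([row, column] in pixels, amid what is visible of it).
The state is a dict: "clock": time; "joint_pos": joint angles; "joint_vel": joint speeds; "tau": joint torques, N m; "eef_pos": TCP position; "tool_rot": TCP orientation; "ft_force": force on the tool from outside, world axes, zero at the start; "ft_torque": the same for the moment, N m; "grip_width": finger opening in m.
Only numpy, scipy, OpenCV 4.12 (cv2) and the standard library are available. Lean on these libraries where they do the work, as an engineer would, in place of code of your own. Each camera call takes 0.05 s, during which the arm holds its last target.

## Working session

There is one attempt and no reset: what is moved stays moved. The work goes in short steps, Python scripts to look and compute and a tool call to move; the robot and the scene stay as the last step left them, time stands still between calls to the robot, and variables do not carry over. Pictures are saved under pics/ and viewed, and the job is handed in when it is done.

Besides the shell and the picture viewer there is one more tool, called after "Call:" as a command line: name --argument value ..., lists and objects as JSON in quotes. play_rows: Moves the arm, as the interface text tells. Its arguments: {"type":"object","properties":{"plan":{"type":"array","items":{"type":"number"}},"hand":{"type":"number"}},"required":["plan"]}

```bash
mkdir -p pics; cat > h.py <<'E'
import numpy as np,cv2
from workcell import bot
def snap(c,fn=None):
    d=bot.camera(c)
    if fn: cv2.imwrite('pics/'+fn,d['frame'])
    return d
def w(d,r,c,z=None):
    z=d['range_z'][int(r),int(c)] if z is None else z
    K=d['K'];p=np.array([(c-K[0,2])/K[0,0]*z,(r-K[1,2])/K[1,1]*z,z,1])
    return (d['cam_to_world']@p)[:3]
def cloud(d):
    z=d['range_z'];K=d['K'];r,c=np.mgrid[:z.shape[0],:z.shape[1]]
    p=np.stack([(c-K[0,2])/K[0,0]*z,(r-K[1,2])/K[1,1]*z,z,np.ones_like(z)],-1)
    return (p@d['cam_to_world'].T)[...,:3]
E
python3 - <<'E'
from h import *
o=bot.get_obs();print(o['clock'],o['eef_pos'],o['tool_rot'],o['grip_width'],o['ft_force'],bot.nose_length)
for c in('scene','top'):
    d=snap(c,c+'1.png');P=cloud(d);np.savez(c+'.npz',**d)
    print(c,d['cam_to_world'][:3].round(3).tolist())
    for q in['lever_pad','blade','stop_screw','rig','green_top','red_top','contactor','breaker','parts_box','screwdriver','tape','spare_button','terminal_strip','lever_pivot']:
        for r in bot.outline_of(q,c)[:2]:
            m=r['mask']&(d['range_z']>0)
            if m.sum(): print(q,round(r['p'],2),r['point'],m.sum(),np.median(P[m],0).round(3),P[m].min(0).round(3),P[m].max(0).round(3))
E
```

```text
0.0 [ 0.13501831 -0.48078029  0.24141165] [ 9.90645406e-01  1.36457293e-01 -1.41357105e-04 -1.03294650e-03] 0.08546685784260645 [ 0.07454229 -0.5562987   0.34542354] 0.011
scene [[-0.315, 0.576, -0.755, 1.367], [0.949, 0.181, -0.258, 0.271], [-0.012, -0.797, -0.603, 0.743]]
lever_pad 0.95 [226.3, 361.4] 494 [0.566 0.231 0.114] [ 0.399  0.149 -0.002] [0.572 0.316 0.123]
blade 0.93 [225.5, 360.8] 459 [0.567 0.227 0.114] [ 0.399  0.149 -0.002] [0.572 0.315 0.123]
rig 0.83 [260.3, 362.8] 6601 [0.634 0.251 0.014] [ 0.439  0.095 -0.001] [0.735 0.396 0.133]
green_top 0.57 [210.8, 218.9] 60 [ 0.571 -0.162  0.072] [ 0.553 -0.177  0.066] [ 0.581 -0.149  0.075]
red_top 0.58 [206.8, 196.1] 64 [ 0.574 -0.245  0.071] [ 0.559 -0.261  0.063] [ 0.584 -0.234  0.074]
red_top 0.29 [210.7, 218.3] 69 [ 0.573 -0.163  0.071] [ 0.551 -0.177  0.062] [ 0.581 -0.149  0.075]
contactor 0.75 [283.6, 248.4] 793 [0.783 0.008 0.055] [ 0.697 -0.055 -0.   ] [0.802 0.026 0.084]
contactor 0.7 [210.1, 194.0] 67 [ 0.572 -0.246  0.071] [ 0.558 -0.263  0.063] [ 0.584 -0.234  0.074]
breaker 0.86 [189.2, 151.3] 504 [ 0.477 -0.
[... 1621 characters left out ...]
0.079]
contactor 0.69 [142.0, 274.0] 461 [0.748 0.001 0.061] [ 0.726 -0.025 -0.006] [0.822 0.029 0.086]
breaker 0.73 [244.6, 445.1] 558 [ 0.46  -0.459  0.058] [ 0.427 -0.509 -0.005] [ 0.508 -0.444  0.09 ]
parts_box 0.6 [279.0, 258.3] 1588 [0.374 0.034 0.004] [ 0.323 -0.033 -0.007] [0.42  0.099 0.048]
screwdriver 0.84 [214.3, 279.2] 373 [ 0.552 -0.012  0.022] [ 0.498 -0.041 -0.006] [0.68  0.038 0.035]
tape 0.89 [227.1, 117.4] 361 [0.51  0.434 0.018] [ 0.479  0.398 -0.007] [0.546 0.475 0.028]
spare_button 0.64 [283.6, 181.4] 153 [0.354 0.256 0.056] [0.337 0.24  0.011] [0.371 0.275 0.064]
terminal_strip 0.51 [282.7, 333.8] 309 [ 0.356 -0.171  0.025] [ 0.331 -0.21   0.002] [ 0.386 -0.135  0.033]
```

```bash
python3 - <<'E'
from h import *
d=dict(np.load('top.npz'));s=dict(np.load('scene.npz'))
cv2.imwrite('pics/rigtop.png',cv2.resize(d['frame'][130:260,120:300],None,fx=4,fy=4))
cv2.imwrite('pics/rigscene.png',cv2.resize(s['frame'][190:330,290:450],None,fx=4,fy=4))
for n,dd in(('top',d),('scene',s)):
    P=cloud(dd)
    f=dd['frame'].astype(int);red=(f[...,2]>100)&(f[...,1]<70)&(f[...,0]<80)&(P[...,2]>.09)&(P[...,1]>.1)
    print(n,red.sum(),P[red].mean(0),P[red].min(0),P[red].max(0))
    m=(P[...,2]>.095)&(P[...,2]<.14)&(P[...,1]>.08)&(P[...,1]<.42)&(P[...,0]>.5)&(P[...,0]<.75)
    for y in np.arange(.08,.4,.02):
        q=P[m&(abs(P[...,1]-y)<.005)]
        if len(q): print(round(y,2),[(round(a,3),round(b,3)) for a,b in sorted(q[:,[0,2]].tolist())[::max(1,len(q)//10)]])
E
```

```text
top 177 [0.72080294 0.25965634 0.11009789] [0.55500478 0.10674119 0.09178926] [0.92080478 0.5959717  0.13006573]
0.1 [(0.663, 0.116), (0.664, 0.115), (0.671, 0.119), (0.674, 0.119)]
0.12 [(0.65, 0.123), (0.651, 0.118), (0.654, 0.12), (0.656, 0.121), (0.659, 0.13), (0.664, 0.13), (0.669, 0.126), (0.672, 0.124), (0.677, 0.127), (0.68, 0.125), (0.685, 0.128)]
0.14 [(0.643, 0.116), (0.648, 0.111), (0.649, 0.116), (0.651, 0.118), (0.654, 0.119), (0.656, 0.12), (0.658, 0.131), (0.66, 0.125), (0.663, 0.124), (0.667, 0.121), (0.67, 0.121), (0.675, 0.122)]
0.16 [(0.55, 0.112), (0.553, 0.124), (0.558, 0.113), (0.565, 0.119), (0.638, 0.114), (0.643, 0.118), (0.649, 0.123), (0.653, 0.119), (0.659, 0.129), (0.664, 0.121), (0.67, 0.119)]
0.18 [(0.555, 0.115), (0.557, 0.12), (0.561, 0.124), (0.564, 0.122), (0.636, 0.11), (0.639, 0.12), (0.642, 0.12), (0.646, 0.124), (0.649, 0.133), (0.653, 0.128), (0.658, 0.123), (0.665, 0.118)]
0.2 [(0.555, 0.126), (0.557, 0.116), (0.563, 0.116), (0.566, 0.126), (0.63, 0.121), (0.633, 0.12), (0.636, 0.121), (0.639, 0.128), (0.645, 0.129), (0.65, 0.13), (0.658, 0.1
[... 3741 characters left out ...]
(0.563, 0.108), (0.568, 0.109), (0.573, 0.127), (0.582, 0.127), (0.587, 0.115), (0.596, 0.127), (0.604, 0.118), (0.612, 0.122), (0.618, 0.116), (0.62, 0.107)]
0.34 [(0.548, 0.127), (0.571, 0.126), (0.582, 0.128), (0.592, 0.129), (0.602, 0.127), (0.61, 0.125), (0.618, 0.096), (0.621, 0.127), (0.622, 0.102), (0.623, 0.116), (0.625, 0.104)]
0.36 [(0.584, 0.126), (0.589, 0.128), (0.592, 0.127), (0.597, 0.129), (0.602, 0.122), (0.605, 0.112), (0.608, 0.125), (0.609, 0.127), (0.611, 0.102), (0.612, 0.109), (0.615, 0.115)]
0.38 [(0.589, 0.121), (0.595, 0.121), (0.596, 0.123), (0.599, 0.119), (0.6, 0.119), (0.601, 0.109), (0.601, 0.104), (0.602, 0.107), (0.603, 0.116), (0.605, 0.115), (0.61, 0.118)]
```

View pics/top1.png

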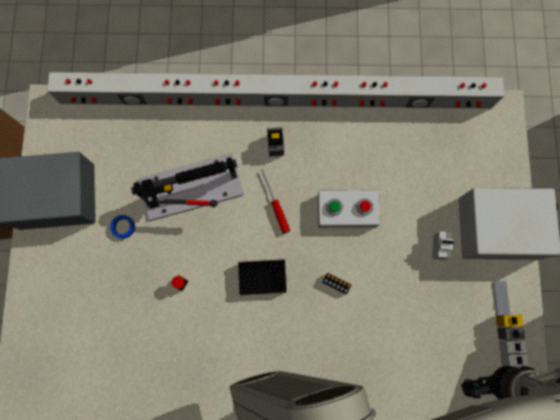

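View pics/scene1.png

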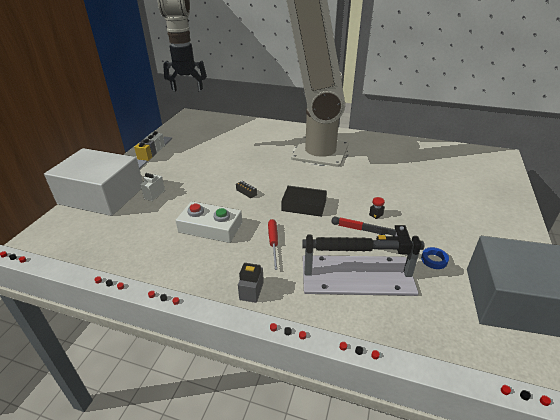

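The top view shows the lever with its ball end at about (213,203) and the sleeve at about (198,203), which is x≈0.555 (outer face), y≈0.20. The green button is at (335,206), about (0.567,-0.165,0.071), and the red one is at (365,206). I'll travel high with the fingers shut to the lever's outer side.

Call:
play_rows --hand 0 --plan '[0, 0, 0, 0, 0, 0.14, 14, -19, 0, 0, 0, 0, 29, -39, 0, 0, 0, 0, 29, -39, 0, 0, 0, 0, 29, -39, 0, 0, 0, 0, 29, -39, 0, 0, 0, 0, 29, -39, 0, 0, 0, 0, 29, -39, 0, 0, 0, 0, 29, -39, 0, 0, 0, 0, 29, -39, 0, 0, 0, 0, 29, -39, 0, 0, 0, 0, 29, -39, 0, 0, 0, 0, 29, -39, 0, 0, 0, 0, 29, -39, 0, 0, 0, 0, 29, -39, 0, 0, 0, 0, 29, -39, 0, 0, 0, 0, 29, -39, 0, 0, 0, 0, 14, -20, 0, 0, 0, 0, 0, 0, 0, 0, 0, 0]'

```text
clock: 3.88
eef_pos: [0.5191, 0.136, 0.2444]
tool_rot: [0.993, 0.114, -0.004, -0.026]
ft_force: [-0.6, -0.1, 0.2]
grip_width: 0.0002
```

```bash
python3 - <<'E'
from h import *
from scipy.spatial.transform import Rotation as R
d=snap('wrist','w1.png');d2=snap('scene','s2.png');cv2.imwrite('pics/s2c.png',cv2.resize(d2['frame'][60:320,240:460],None,fx=2.5,fy=2.5))
o=bot.get_obs();M=R.from_quat(o['tool_rot']).as_matrix()
print(o['eef_pos'],M.round(3),o['joint_pos'],o['joint_vel'])
D=np.array([.518,.2,.1])-o['eef_pos'];print(M.T@D*1000)
# correction to level & heading .12
h=.12
T=np.array([[np.cos(h),np.sin(h),0],[np.sin(h),-np.cos(h),0],[0,0,-1]])
print(R.from_matrix(M.T@T).as_rotvec(), T.T@D*1000)
E
```

```text
[0.51809912 0.13506169 0.2446635 ] [[ 0.974  0.225 -0.014]
 [ 0.225 -0.973  0.051]
 [-0.002 -0.053 -0.999]] [0.22607097 0.31127546 0.10550155 1.36672927 0.0529922  3.14059011] [-0.00719211 -0.01510325 -0.0103151   0.00024325 -0.00048072 -0.00164078]
[ 14.7619316  -55.54337155 147.78884129]
[-0.0528547   0.00448886  0.10700319] [  7.67550502 -64.48317876 144.66350141]
```

View pics/s2c.png

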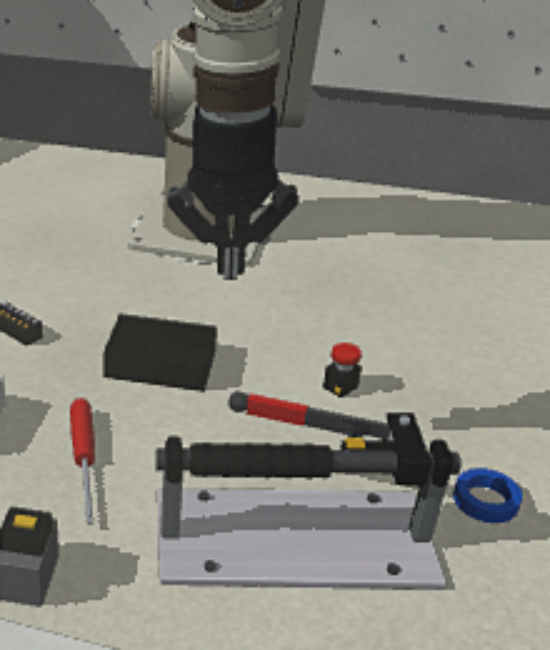

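View pics/w1.png

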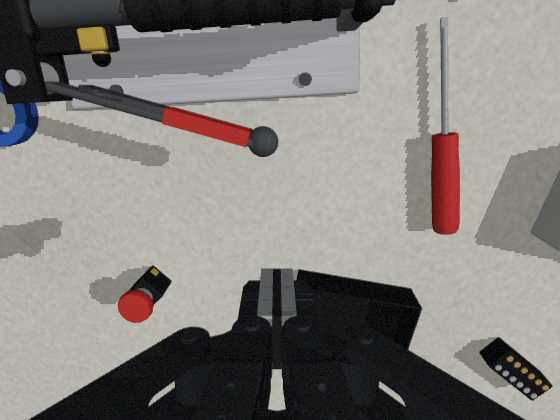

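The wrist joint is at its limit. I'll turn half round so the other flat side of the fingers does the pushing, and level the tool at the same time.

Call:
play_rows --plan '[0, 0, 0, -0.053, 0.004, 0, 0, 0, 0, 0, 0, -0.12, 0, 0, 0, 0, 0, -0.18, 0, 0, 0, 0, 0, -0.18, 0, 0, 0, 0, 0, -0.18, 0, 0, 0, 0, 0, -0.18, 0, 0, 0, 0, 0, -0.18, 0, 0, 0, 0, 0, -0.18, 0, 0, 0, 0, 0, -0.18, 0, 0, 0, 0, 0, -0.18, 0, 0, 0, 0, 0, -0.18, 0, 0, 0, 0, 0, -0.18, 0, 0, 0, 0, 0, -0.18, 0, 0, 0, 0, 0, -0.18, 0, 0, 0, 0, 0, -0.18, 0, 0, 0, 0, 0, -0.18, 0, 0, 0, 0, 0, -0.18, 0, 0, 0, 0, 0, -0.18, 0, 0, 0, 0, 0, 0]'

```text
clock: 6.35
eef_pos: [0.5198, 0.1273, 0.2452]
tool_rot: [-0.047, 0.999, 0.003, 0.001]
ft_force: [-0.1, -0.2, 0.6]
grip_width: 0.0
```

```bash
cat > st.py <<'E'
from h import *
import sys
from scipy.spatial.transform import Rotation as R
o=bot.get_obs();M=R.from_quat(o['tool_rot']).as_matrix()
print(o['clock'],o['eef_pos'].round(4),M.round(3).tolist(),o['joint_pos'].round(3),o['ft_force'].round(2))
D=np.array(eval(sys.argv[1]))-o['eef_pos'];print('tool mm',(M.T@D*1000).round(1))
h=float(sys.argv[2])
T=np.array([[np.cos(h),np.sin(h),0],[np.sin(h),-np.cos(h),0],[0,0,-1]])
print('turn',R.from_matrix(M.T@T).as_rotvec().round(3),'then mm',(T.T@D*1000).round(1))
E
python3 st.py '[.518,.2,.1]' 3.24
```

```text
6.35 [0.5198 0.1273 0.2452] [[-0.996, -0.094, 0.002], [-0.094, 0.996, 0.007], [-0.002, 0.007, -1.0]] [0.237 0.307 0.102 1.362 0.006 0.143] [-0.07 -0.21  0.62]
tool mm [ -4.7  71.6 145.7]
turn [ 0.007  0.003 -0.004] then mm [ -5.3  72.6 145.2]
```

Call:
play_rows --plan '[0, 24, 0, 0, 0, 0, 5, 24, 0, 0, 0, 0, 0, 24, 20, 0, 0, 0, 0, 0, 35, 0, 0, 0, 0, 0, 35, 0, 0, 0, 0, 0, 30, 0, 0, 0, 0, 0, 20, 0, 0, 0, 0, 0, 5, 0, 0, 0, 0, 0, 0, 0, 0, 0]'

```text
clock: 7.48
eef_pos: [0.5088, 0.2, 0.1008]
tool_rot: [-0.048, 0.999, 0.003, 0.001]
ft_force: [-0.4, -1.1, 0.4]
grip_width: -0.0002
```

```bash
python3 - <<'E'
from h import *
d=snap('wrist','w2.png');d2=snap('scene','s3.png');cv2.imwrite('pics/s3c.png',cv2.resize(d2['frame'][100:320,280:460],None,fx=3,fy=3))
E
python3 st.py '[.54,.2,.1]' 3.24
```

```text
7.575 [0.5095 0.2004 0.1016] [[-0.995, -0.096, 0.004], [-0.096, 0.995, 0.008], [-0.005, 0.007, -1.0]] [ 0.372  0.428 -0.11   1.026  0.006  0.275] [ 0.31 -0.16 -0.3 ]
tool mm [-30.3  -3.3   1.7]
turn [ 0.007  0.005 -0.002] then mm [-30.3  -3.4   1.6]
```

View pics/s3c.png

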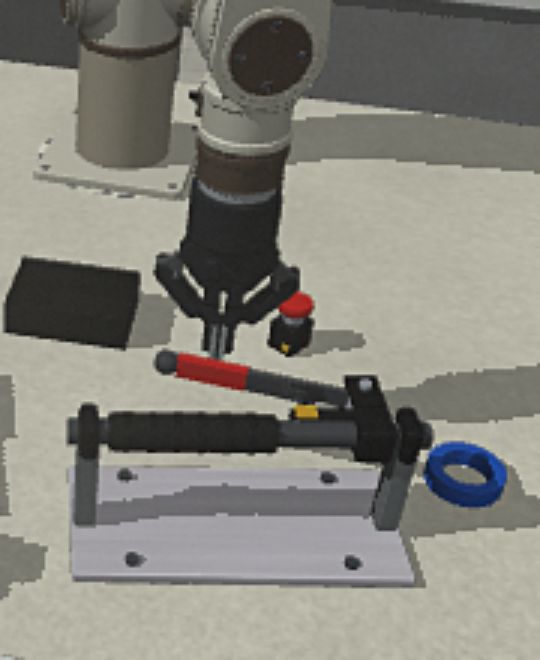

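View pics/w2.png

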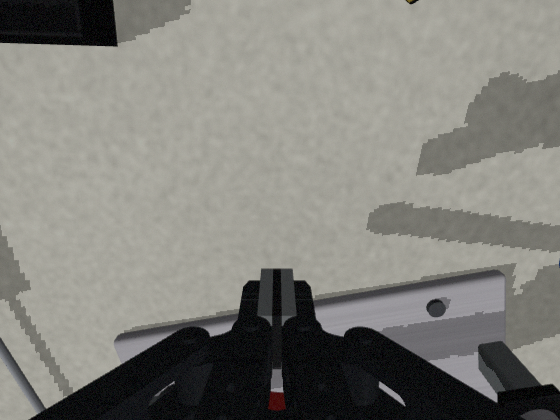

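The fingertips sit just outside the red sleeve, level with its middle (crop column ~218, sleeve 178–247). Now I'll push inward in small steps.

Call:
play_rows --plan '[-10, 0, 0, 0, 0, 0, -10, 0, 0, 0, 0, 0, -6, 0, 0, 0, 0, 0, -4, 0, 0, 0, 0, 0, -4, 0, 0, 0, 0, 0, -4, 0, 0, 0, 0, 0, 0, 0, 0, 0, 0, 0]'

```text
clock: 8.45
eef_pos: [0.5457, 0.2037, 0.1002]
tool_rot: [-0.048, 0.999, 0.003, -0.0]
ft_force: [-2.7, -1.0, 1.1]
grip_width: 0.0
```

Call:
play_rows --plan '[-4, 0, 0, 0, 0, 0, -4, 0, 0, 0, 0, 0, -4, 0, 0, 0, 0, 0, 0, 0, 0, 0, 0, 0]'

```text
clock: 8.95
eef_pos: [0.5584, 0.2046, 0.1002]
tool_rot: [-0.048, 0.999, 0.003, 0.001]
ft_force: [-4.8, -3.3, 0.2]
grip_width: 0.0002
```

Call:
play_rows --plan '[-3, 0, 0, 0, 0, 0, -3, 0, 0, 0, 0, 0, 0, 0, 0, 0, 0, 0]'

```text
clock: 9.32
eef_pos: [0.5639, 0.2051, 0.1001]
tool_rot: [-0.048, 0.999, 0.003, 0.0]
ft_force: [-4.6, -3.9, 1.0]
grip_width: -0.0002
```

Call:
play_rows --plan '[-3, 0, 0, 0, 0, 0, 0, 0, 0, 0, 0, 0]'

```text
clock: 9.57
eef_pos: [0.5668, 0.2053, 0.1001]
tool_rot: [-0.048, 0.999, 0.003, 0.0]
ft_force: [-5.6, -3.4, 1.5]
grip_width: 0.0001
```

Call:
play_rows --plan '[-3, 0, 0, 0, 0, 0, 0, 0, 0, 0, 0, 0]'

```text
clock: 9.82
eef_pos: [0.5696, 0.2056, 0.1001]
tool_rot: [-0.048, 0.999, 0.003, -0.0]
ft_force: [-5.0, -3.3, 1.3]
grip_width: 0.0
```

Call:
play_rows --plan '[-3, 0, 0, 0, 0, 0, 0, 0, 0, 0, 0, 0]'

```text
clock: 10.07
eef_pos: [0.5725, 0.206, 0.1001]
tool_rot: [-0.048, 0.999, 0.003, -0.0]
ft_force: [-5.1, -3.3, 1.0]
grip_width: 0.0002
```

Call:
play_rows --plan '[-2, 0, 0, 0, 0, 0, 0, 0, 0, 0, 0, 0]'

```text
clock: 10.32
eef_pos: [0.5743, 0.2063, 0.1001]
tool_rot: [-0.049, 0.999, 0.003, -0.0]
ft_force: [-6.0, -3.5, 0.9]
grip_width: 0.0003
```

Call:
play_rows --plan '[-2, 0, 0, 0, 0, 0, 0, 0, 0, 0, 0, 0]'

```text
clock: 10.58
eef_pos: [0.5763, 0.2065, 0.1001]
tool_rot: [-0.049, 0.999, 0.003, -0.0]
ft_force: [-6.2, -3.4, 1.3]
grip_width: 0.0
```

Call:
play_rows --plan '[-2, 0, 0, 0, 0, 0, 0, 0, 0, 0, 0, 0]'

```text
clock: 10.82
eef_pos: [0.5781, 0.2069, 0.1001]
tool_rot: [-0.049, 0.999, 0.003, -0.0]
ft_force: [-6.3, -3.1, 1.8]
grip_width: 0.0001
```

Call:
play_rows --plan '[-2, 0, 0, 0, 0, 0, 0, 0, 0, 0, 0, 0]'

```text
clock: 11.08
eef_pos: [0.58, 0.2072, 0.1001]
tool_rot: [-0.049, 0.999, 0.003, -0.001]
ft_force: [-6.8, -3.4, 2.0]
grip_width: 0.0
```

Call:
play_rows --plan '[-1.5, 0, 0, 0, 0, 0, 0, 0, 0, 0, 0, 0]'

```text
clock: 11.32
eef_pos: [0.5814, 0.2076, 0.1001]
tool_rot: [-0.049, 0.999, 0.004, -0.001]
ft_force: [-7.2, -1.0, 1.7]
grip_width: -0.0001
```

Call:
play_rows --plan '[-1.5, 0, 0, 0, 0, 0, 0, 0, 0, 0, 0, 0]'

```text
clock: 11.58
eef_pos: [0.5827, 0.2078, 0.1001]
tool_rot: [-0.049, 0.999, 0.004, -0.001]
ft_force: [-6.7, -2.2, 2.8]
grip_width: -0.0001
```

Call:
play_rows --plan '[-1.5, 0, 0, 0, 0, 0, 0, 0, 0, 0, 0, 0]'

```text
clock: 11.82
eef_pos: [0.5834, 0.208, 0.1001]
tool_rot: [-0.049, 0.999, 0.004, -0.002]
ft_force: [-8.6, -2.0, 3.4]
grip_width: -0.0001
```

Call:
play_rows --plan '[-1.5, 0, 0, 0, 0, 0, 0, 0, 0, 0, 0, 0]'

```text
clock: 12.08
eef_pos: [0.584, 0.2081, 0.1]
tool_rot: [-0.049, 0.999, 0.004, -0.003]
ft_force: [-11.2, -1.9, 4.2]
grip_width: 0.0001
```

The force now rises while the arm barely moves, so the lever is on the stop. I'll press slightly more and hold.

Call:
play_rows --plan '[-1.5, 0, 0, 0, 0, 0, 0, 0, 0, 0, 0, 0, 0, 0, 0, 0, 0, 0, 0, 0, 0, 0, 0, 0, 0, 0, 0, 0, 0, 0, 0, 0, 0, 0, 0, 0, 0, 0, 0, 0, 0, 0, 0, 0, 0, 0, 0, 0, 0, 0, 0, 0, 0, 0, 0, 0, 0, 0, 0, 0, 0, 0, 0, 0, 0, 0, 0, 0, 0, 0, 0, 0]'

```text
clock: 13.58
eef_pos: [0.5844, 0.2082, 0.1]
tool_rot: [-0.049, 0.999, 0.004, -0.003]
ft_force: [-14.0, -2.2, 5.8]
grip_width: -0.0
```

```bash
python3 - <<'E'
from h import *
d2=snap('scene','s4.png');cv2.imwrite('pics/s4c.png',cv2.resize(d2['frame'][100:320,280:460],None,fx=3,fy=3))
print(bot.get_obs()['ft_force'])
E
```

```text
[-13.4852494   -1.98643538   5.84560158]
```

View pics/s4c.png

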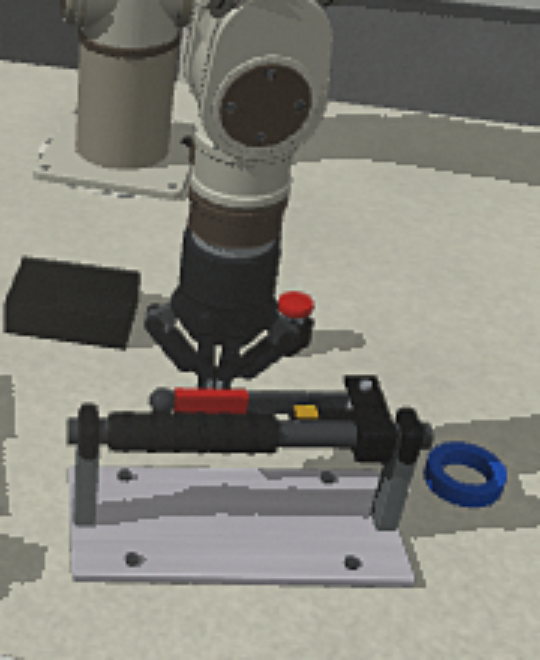

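The lever is parallel to the bar and against its stop at the yellow block (crop ~(410,305)), and it was held for 1.5 s at about 14 N. Now I'll let it out slowly.

Call:
play_rows --plan '[5, 0, 0, 0, 0, 0, 8, 0, 0, 0, 0, 0, 8, 0, 0, 0, 0, 0, 8, 0, 0, 0, 0, 0, 8, 0, 0, 0, 0, 0, 8, 0, 0, 0, 0, 0, 10, 0, 0, 0, 0, 0, 15, 0, 0, 0, 0, 0, 15, 0, 0, 0, 0, 0, 0, 0, 0, 0, 0, 0, 0, 0, 0, 0, 0, 0, 0, 0, 0, 0, 0, 0]'

```text
clock: 15.12
eef_pos: [0.5052, 0.1999, 0.1006]
tool_rot: [-0.048, 0.999, 0.004, 0.002]
ft_force: [-0.4, -0.3, 0.6]
grip_width: 0.0
```

```bash
python3 - <<'E'
from h import *
d2=snap('scene','s5.png');cv2.imwrite('pics/s5c.png',cv2.resize(d2['frame'][100:320,160:460],None,fx=2.6,fy=2.6))
P=cloud(d2);f=d2['frame'].astype(int)
m=(P[...,2]>.095)&(P[...,1]>.1)&(P[...,0]<.6)
for y in (.16,.2,.24,.28):
    q=P[m&(abs(P[...,1]-y)<.006)&(P[...,0]>.53)];print(y,np.median(q[:,0]) if len(q) else 0)
for n,d in(('s',d2),('t',snap('top'))):
    P=cloud(d);f=d['frame'].astype(int);reg=(abs(P[...,0]-.57)<.05)&(P[...,1]<-.1)&(P[...,1]>-.3)&(P[...,2]>.055)&(P[...,2]<.09)
    g=reg&(f[...,1]>f[...,2]*1.5)&(f[...,1]>f[...,0]*1.2);r=reg&(f[...,2]>f[...,1]*2)
    for k in(g,r): q=P[k];print(n,k.sum(),q.mean(0),(q.min(0)+q.max(0))/2,q.min(0),q.max(0))
    w_=reg&~g&~r
E
python3 st.py '[.568,-.164,.24]' 3.24
```

```text
0.16 0.5411344133243529
0.2 0.544471732787142
0.24 0.5334036987029049
0.28 0.5689366738444388
s 73 [ 0.57092672 -0.16435228  0.07013514] [ 0.56767611 -0.16487955  0.06793834] [ 0.55208585 -0.17853357  0.06103727] [ 0.58326637 -0.15122554  0.0748394 ]
s 69 [ 0.57235614 -0.24771279  0.07032784] [ 0.57047943 -0.24848686  0.06888418] [ 0.55509247 -0.26346874  0.06295814] [ 0.58586639 -0.23350498  0.07481022]
t 100 [ 0.56582901 -0.16476367  0.07099831] [ 0.5653039  -0.16497303  0.06947541] [ 0.55080793 -0.17996814  0.06118848] [ 0.57979987 -0.14997791  0.07776234]
t 96 [ 0.56730375 -0.24845115  0.07089496] [ 0.56774918 -0.24806161  0.06976569] [ 0.55339399 -0.2624815   0.06136315] [ 0.58210437 -0.23364173  0.07816822]
15.225 [0.5049 0.1998 0.1004] [[-0.995, -0.097, 0.002], [-0.097, 0.995, 0.007], [-0.003, 0.007, -1.0]] [ 0.374  0.423 -0.123  1.02   0.006  0.277] [-0.28  0.1  -0.58]
tool mm [ -28.1 -367.2 -142.1]
turn [ 0.007  0.003 -0.002] then mm [ -27.1 -368.3 -139.6]
```

View pics/s5c.png

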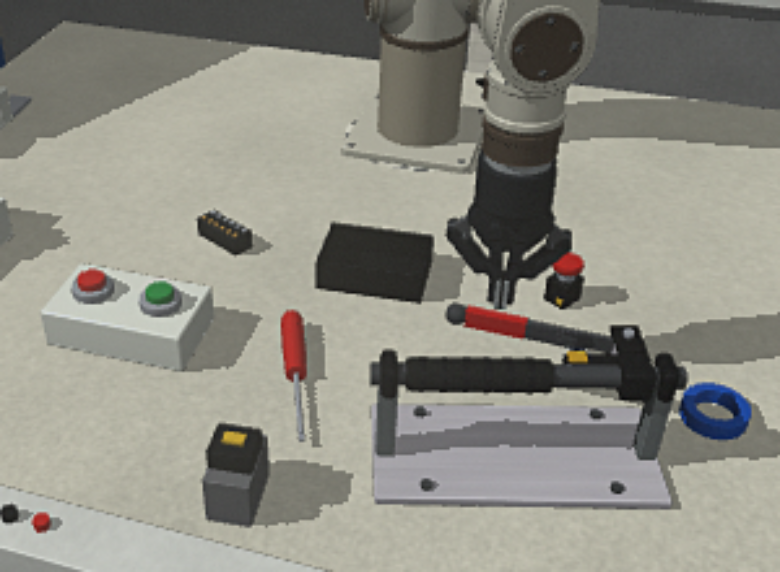

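The lever is back at its rest position in the picture. Next I'll go up and across to the green button.

Call:
play_rows --plan '[0, 0, -30, 0, 0, 0, 0, 0, -40, 0, 0, 0, 0, 0, -40, 0, 0, 0, -2, -15, -30, 0, 0, 0, -3, -35, 0, 0, 0, 0, -3, -42, 0, 0, 0, 0, -3, -42, 0, 0, 0, 0, -3, -42, 0, 0, 0, 0, -3, -42, 0, 0, 0, 0, -3, -42, 0, 0, 0, 0, -3, -42, 0, 0, 0, 0, -3, -35, 0, 0, 0, 0, -2, -20, 0, 0, 0, 0, 0, -8, 0, 0, 0, 0, 0, 0, 0, 0, 0, 0]'

```text
clock: 17.1
eef_pos: [0.5672, -0.1615, 0.2378]
tool_rot: [-0.049, 0.999, 0.004, 0.001]
ft_force: [0.6, -0.6, 0.2]
grip_width: 0.0003
```

```bash
python3 st.py '[.568,-.165,.100]' 3.24
```

```text
17.1 [ 0.5672 -0.1615  0.2378] [[-0.995, -0.097, 0.001], [-0.097, 0.995, 0.008], [-0.002, 0.007, -1.0]] [-0.281  0.424  0.253  1.401  0.008 -0.378] [ 0.65 -0.63  0.22]
tool mm [-1.000e-01 -4.600e+00  1.378e+02]
turn [ 0.007  0.002 -0.001] then mm [ -0.4  -3.6 137.8]
```

Call:
play_rows --plan '[0, -4, 25, 0.007, 0, 0, 0, 0, 40, 0, 0, 0, 0, 0, 40, 0, 0, 0, 0, 0, 23, 0, 0, 0, 0, 0, 5, 0, 0, 0, 0, 0, 0, 0, 0, 0, 0, 0, 0, 0, 0, 0]'

```text
clock: 17.98
eef_pos: [0.5691, -0.1655, 0.1066]
tool_rot: [-0.049, 0.999, -0.0, 0.003]
ft_force: [0.0, -0.0, -0.2]
grip_width: -0.0001
```

```bash
python3 - <<'E'
from h import *
d2=snap('scene','s6.png');cv2.imwrite('pics/s6c.png',cv2.resize(d2['frame'][130:260,140:300],None,fx=4,fy=4))
E
python3 st.py '[.568,-.165,.075]' 3.24
```

```text
18.025 [ 0.569  -0.1657  0.1065] [[-0.995, -0.097, 0.005], [-0.097, 0.995, -0.001], [-0.005, -0.001, -1.0]] [-2.840e-01  5.050e-01  3.000e-02  1.091e+00  1.000e-03 -3.810e-01] [ 1.27 -0.31  0.77]
tool mm [ 1.1  0.8 31.5]
turn [-0.001  0.005 -0.001] then mm [ 0.9  0.8 31.5]
```

View pics/s6c.png

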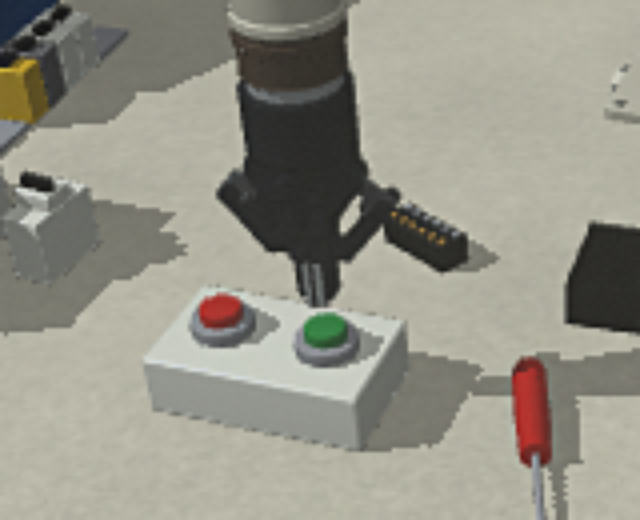

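The fingertips hang directly above the green button (crop (318,300), button at (326,330)). I'll lower in small steps.

Call:
play_rows --plan '[1, 0, 8, 0, 0, 0, 0, 0, 8, 0, 0, 0, 0, 0, 5, 0, 0, 0, 0, 0, 0, 0, 0, 0]'

```text
clock: 18.52
eef_pos: [0.5665, -0.1656, 0.0832]
tool_rot: [-0.048, 0.999, 0.0, 0.0]
ft_force: [0.7, -0.1, 0.5]
grip_width: -0.0001
```

Call:
play_rows --plan '[0, 0, 3, 0, 0, 0, 0, 0, 0, 0, 0, 0]'

```text
clock: 18.77
eef_pos: [0.5671, -0.1658, 0.0811]
tool_rot: [-0.048, 0.999, -0.0, 0.001]
ft_force: [-1.2, 0.3, 3.0]
grip_width: -0.0
```

Call:
play_rows --plan '[0, 0, 3, 0, 0, 0, 0, 0, 0, 0, 0, 0]'

```text
clock: 19.02
eef_pos: [0.5672, -0.1658, 0.0782]
tool_rot: [-0.049, 0.999, -0.0, 0.002]
ft_force: [-1.3, 0.1, 4.2]
grip_width: -0.0001
```

Call:
play_rows --plan '[0, 0, 2, 0, 0, 0, 0, 0, 0, 0, 0, 0]'

```text
clock: 19.27
eef_pos: [0.5672, -0.1658, 0.077]
tool_rot: [-0.048, 0.999, -0.0, 0.002]
ft_force: [-3.0, 0.1, 8.9]
grip_width: -0.0001
```

Call:
play_rows --plan '[0, 0, 2, 0, 0, 0, 0, 0, 0, 0, 0, 0]'

```text
clock: 19.52
eef_pos: [0.5673, -0.1658, 0.0768]
tool_rot: [-0.048, 0.999, -0.0, 0.002]
ft_force: [-6.6, 1.6, 18.2]
grip_width: 0.0003
```

Call:
play_rows --plan '[0, 0, 1.5, 0, 0, 0, 0, 0, 0, 0, 0, 0]'

```text
clock: 19.77
eef_pos: [0.5673, -0.1658, 0.0767]
tool_rot: [-0.048, 0.999, -0.001, 0.003]
ft_force: [-9.3, 2.4, 24.6]
grip_width: -0.0003
```

The button bottomed out: about 6 mm of travel, then a hard rise to 25 N. Releasing straight up.

Call:
play_rows --plan '[0, 0, -5, 0, 0, 0, 0, 0, -10, 0, 0, 0, 0, 0, -20, 0, 0, 0, 0, 0, -40, 0, 0, 0, 0, 0, -40, 0, 0, 0, 0, 0, -30, 0, 0, 0, 0, 0, 0, 0, 0, 0, 0, 0, 0, 0, 0, 0, 0, 0, 0, 0, 0, 0]'

```text
clock: 20.9
eef_pos: [0.5657, -0.1654, 0.2154]
tool_rot: [-0.049, 0.999, 0.001, -0.001]
ft_force: [-0.6, -0.9, -1.2]
grip_width: -0.0003
```

```bash
python3 - <<'E'
from h import *
d2=snap('scene','s7.png');s=dict(np.load('scene.npz'))
df=np.abs(d2['frame'].astype(int)-s['frame']).max(-1)
t=snap('top');t0=dict(np.load('top.npz'))
Ps=[cloud(x) for x in(t0,t)]
for q in['screwdriver','spare_button','terminal_strip','contactor','parts_box','tape','breaker','blade','green_top','red_top']:
    a=bot.outline_of(q,'scene');print(q,[(x['p'],x['point']) for x in a[:1]])
P=cloud(d2);f=d2['frame'].astype(int);reg=(abs(P[...,0]-.57)<.05)&(P[...,1]<-.1)&(P[...,1]>-.3)&(P[...,2]>.055)&(P[...,2]<.09)
g=reg&(f[...,1]>f[...,2]*1.5)&(f[...,1]>f[...,0]*1.2);print(P[g].mean(0),bot.get_obs()['ft_force'],bot.get_obs()['clock'])
E
```

```text
screwdriver [(0.5, [234.6, 273.1])]
spare_button [(0.77, [205.9, 378.1])]
terminal_strip [(0.5, [190.6, 247.6])]
contactor [(0.98, [281.6, 246.6])]
parts_box [(0.7, [224.4, 365.7])]
tape [(0.6, [258.2, 436.3])]
breaker [(0.63, [188.6, 152.2])]
blade [(0.71, [226.7, 363.5])]
green_top []
red_top [(0.58, [208.9, 192.4])]
[ 0.5711824  -0.16421012  0.070349  ] [-0.46039692 -0.21665319  0.71974372] 21.5
```

View pics/s7.png

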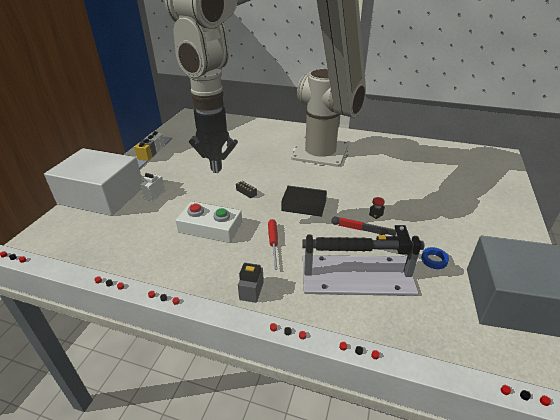

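The final picture matches the first one: the lever is out (335–400, 225), both buttons are up at (195,210) and (222,214), the loose things are in place, and the arm is clear.

```bash
python3 -c "
from workcell import bot
print(bot.job_done())"
```

```text
the job is handed in; nothing more can be done
None
```

I did the lever check and logged it with the green button, then handed the job in at about 21.5 s of the 64 s. No verdict was reported.

- **Lever:** I pushed the red sleeve in with the outer side of the shut fingers. It met the stop after about 40 mm of travel. I held it there for 1.5 s at about 14 N, then let it come all the way back out. The pictures show it back at rest, but my depth check of its position was spoiled by the fingers still standing close by.
- **Green button:** I pressed it down about 6 mm until it bottomed out, at about 25 N. It came back up to its starting height of about 70 mm.
- **Last checks:** The final picture matches the first, and the arm was clear with no force beyond noise. The red button looks untouched. The detector put the loose things within 2 pixels of where they started. It missed the green button and mistook the rig's lever for the parts box. I checked those two by measured height and by eye, and both were fine.

Partway through, the last joint reached its range limit while turning, so I turned the gripper half round before going near the lever.

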